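# Show the bearing ball to the inspection camera

### The job

Take the white porcelain spotting palette by its upright grip, draw it out from under the overhang of the prism cabinet and carry it, kept level so that the loose steel ball stays in its shallow well, to the inspection camera. Finish still holding it there in the air, level and still, touching nothing else, with the ball centred on the line of the camera's lens, about 120 mm in front of the lens: do not set the palette down or let go. Leave the cabinet's glass door shut and the other things on the bench where they are.

Things in the scene. Friction and masses are not known exactly. Their poses are not given: they have to be found in the camera images.
- palette_grip (a point): Grasp point of the loose white porcelain palette: slab 220 x 80 x 12 mm, about 0.4 kg, flat on the bench. A 24 x 24 square grip stands on its middle, 12 to 72 above its underside; this point is on the grip's axis, 50 above the underside. z up, x along the palette towards the cabinet, y left. The slab reaches 110 either way in x, 40 in y of this point. Grip is about 75 in front of the cabinet.
- ball_center (a point): Centre of the loose steel bearing ball, 20 mm in diameter, 33 g, resting in the palette's well at +35 in x, +22 in y, -31 in z of palette_grip (row nearer the cabinet, on the left as seen from the grip looking to the cabinet). It can roll about 7 mm either way in the well, and stays in it up to a tilt of some 40 degrees if moved smoothly.
- well (a point): A point of the palette: where the ball's centre lies when it is in the middle of its well, 10 mm above the well's floor. Axes as palette_grip. The palette's top face has four round wells, 28 in diameter, 3 deep: 35 either way in x, 22 in y of palette_grip.
- cabinet: Fixed dark wood cabinet, 270 wide (y), 180 deep (x), 180 high, two glass prisms inside; origin at the centre of its underside, x to its back, front face at x = -90. At the foot of the front is an open bay 110 wide, centred, 65 deep, from the bench to the overhang's underside at 36. The palette's +x end lies 25 to 45 deep in it, loosely, and comes out along the cabinet's -x.
- glass_door (a joint): The cabinet's sliding glass door (with a 10 mm long brass knob) on the front, above the overhang: 0 is shut, up to 0.11 m when slid to the left (+y of the cabinet); stands about flush with the front, its knob within 10 mm of it. To be left shut.
- camera: Fixed grey inspection camera on a column stand, on the left of the bench: base 120 x 110, column to 224 high, grey housing 58 square with a black round lens barrel 42 in diameter that looks along the body's -x, level. Origin on the bench under the housing.
- lens (a point): Centre of the front face of the camera's lens, 60 in -x and 170 in z of the camera's origin. Axes as the camera: the lens looks along -x.
- view_point (a point): The point in the air on the lens's axis, 120 in front of the lens (its -x) and 170 above the bench, where the ball is to be held.
- reflector: Loose copper lamp reflector, an open bowl 100 in diameter at the rim and 55 high; origin under its foot. To be left alone.
- mallet: Loose wooden mallet lying on the bench: head 56 in diameter and 110 long, centred at +70 in x of the origin, handle along x to -120, 56 high; origin on the bench. To be left alone.
- jar: Loose amber glass jar, 60 in diameter, 70 high; origin under its foot. To be left alone.
- bottle: Loose white plastic bottle, 52 in diameter, 140 high; origin under its foot. To be left alone.
- brush: Loose small brush lying along its x, 180 long, lower than 40. To be left alone.
- collar: Loose brass collar lying flat, 60 in diameter, 16 high; origin under its centre. To be left alone.

How it is judged:
By the outcome, as a careful person would: the job done as asked, in the order asked, and still so for the second after the job is handed in, while the arm keeps its last pose, push and grip.
It also fails if it takes over 48 s, if anything falls off the work surface, if the arm or the gripper's body presses on something with over 40 N, if the wrist force passes 120 N, or if a joint passes its speed limit or range.

### The arm

A 6-joint arm with a two-finger parallel gripper is mounted at the origin on the work surface. World frame = base frame: x ahead of the robot, y to its left, z up, the work surface at z = 0. Lengths are in m, angles in degrees, forces in N, time in s.
With the tool pointing down it reaches from about 0.4 to 0.825 m from the base axis. Payload 7 kg.
Tool frame: the origin (TCP) lies on the centre line of the jaws, within the pads' length; the fingertips stand 8 mm ahead of it and the grasp point (between the pads) lies 11 mm behind it; z points along the fingers, y is the line along which they close (so a half turn about z gives the same grasp; the last joint's range is limited). The gripper opens to 88 mm and grips with 3 to 60 N. Pads are 19 mm wide; open, the fingers measure 130 mm over their backs; the gripper's body (78 mm by 193 mm) begins 47 mm behind the grasp point.
Start: joints at [91.794, 20.546, 0.682, 0, -70.136, -16.507], TCP at [0.171, 0.653, 0.208] pointing down, gripper open.
Joint ranges: [-176.03, 176.03], [-82.01, 121.73], [-58.28, 71.71], [-173.87, 95.51], [-174.79, -0.11], [-173.66, 173.66]. Speed limits (degrees/s): [136.94, 136.94, 172.46, 180, 180, 180].

### API

Orientations are given as [roll, pitch, yaw] about the fixed x, y, z axes, in that order (R = Rz(yaw) Ry(pitch) Rx(roll)).
In Python, from plant import telemetry, viewer, close_job, models gives the robot as it stands.
- The arm moves only by the shell command python3 -m handwheel 'ROWS' [FORCE]. ROWS is JSON, a list of rows, each an object with "grip": the closure, from -1 (fully open) to 1 (shut); "travel": the shift along the tool's x, y, z as a fraction of full scale, a list of three; "spin": the turn about the tool's z as a fraction of full scale. A call has 1 to 8 rows; each row shifts and turns the commanded pose from where the row before left it, along the tool's axes as they then stand; what a row does not reach is not made up. Full scale, the value 1, is 0.025 m for a shift and 5 degrees for a turn. A row lasts 1/8 s, in which the tool goes at most 62.5 mm and 10.7 degrees, less where a joint would pass 70% of its speed; a pose out of reach is approached as far as the arm can. A call with a number of a shift or a turn outside -1 to 1 is refused whole. A call with a gripper value outside its range is refused whole. The fingers move at their own pace and stop on an object; FORCE is the grip in N (left out, the last holds). Time passes only in rows, so rows that do not move let the fingers close. It gives the time, the measured TCP pose, the force, the opening and the grip force at its end, in the units of the state.
- telemetry.get_state(): the state, without advancing time (a new reading comes with each control period).
- viewer.capture(name): name is "side" or "top"; returns the picture (384x512x3 uint8, red, green, blue); there is no depth.
- viewer.calibration(name): a dict with "fx", "fy", "cx", "cy" (pixels), "k1" (the pictures are not rectified: a ray, as slopes to the right and down, at radius r is drawn at 1 + k1 r^2 times it, then the intrinsics apply), "T" (4x4, takes a point from camera to world coordinates). Camera axes: x right, y down, z forward; pixel columns grow to the right and rows downward; lengths in m; the calibration is good to about 2 mm. A picture is of the moment at which its call begins. calibration takes no time and is no camera call.
- close_job(): hands the job in; it is judged then, once.
Trained networks look in the newest picture that a camera, given by its name, has taken for a name from the list of things; names that differ only in an ending like _2 or _b are one class to them, and where a whole thing is asked for, a point or a joint stands for the part that bears it (a point fixed in the world has none). Each returns a list of dicts, best first, with "p" (0 to 1); they miss things now and then, are a little off and sometimes report something else, mostly with a low value. They report only what shows in the picture. A call takes as long as a camera call.
- models.find_in(camera, thing): "position" ([column, row] in pixels, amid what is visible of it).
The state is a dict: "time_s": time; "joints": joint angles; "qd": joint speeds; "joint_torque": joint torques, N m; "tcp_pos": TCP position; "eef_rot": TCP orientation; "contact_force": force on the tool from outside, world axes, zero at the start; "moment": the same for the moment, N m; "gripper_width": finger opening in m; "gripper_force": force on a finger pad.
Only numpy, scipy, OpenCV 4.12 (cv2) and the standard library are available. Lean on these libraries where they do the work, as an engineer would, in place of code of your own. Each camera call takes 0.05 s, during which the arm holds its last target. There are 200 camera calls.

## Working session

There is one attempt and no reset: what is moved stays moved. The work goes in short steps, Python scripts to look and compute and a shell command to move; the robot and the scene stay as the last step left them, time stands still between calls to the robot, and variables do not carry over. Pictures are saved under pics/ and viewed, at most 10 in all, crops included, and the job is handed in when it is done.

```bash
mkdir -p pics
cat > h.py <<'E'
import numpy as np, cv2
from plant import telemetry, viewer, models
def cap(n,f):
    im=viewer.capture(n); cv2.imwrite('pics/'+f,cv2.cvtColor(im,cv2.COLOR_RGB2BGR)); return im
def K(n):
    c=viewer.calibration(n); return np.array([[c['fx'],0,c['cx']],[0,c['fy'],c['cy']],[0,0,1.]]),np.array([c['k1'],0,0,0,0]),np.array(c['T'])
def ray(n,p):
    k,d,T=K(n); u=cv2.undistortPoints(np.array([[p]],float),k,d)[0,0]
    return T[:3,3],T[:3,:3]@np.array([u[0],u[1],1])
def onz(n,p,z):
    o,r=ray(n,p); return o+r*(z-o[2])/r[2]
def proj(n,P):
    k,d,T=K(n); W=np.linalg.inv(T); return cv2.projectPoints(np.atleast_2d(P).astype(float),cv2.Rodrigues(W[:3,:3])[0],W[:3,3],k,d)[0][:,0]
def tri(ps):
    A=np.zeros((3,3));b=np.zeros(3)
    for n,p in ps:
        o,r=ray(n,p); r=r/np.linalg.norm(r); M=np.eye(3)-np.outer(r,r); A+=M;b+=M@o
    return np.linalg.solve(A,b)
E
python3 - <<'E'
from h import *
for n in('top','side'):
    cap(n,n+'0.png'); print(n,K(n)[2].round(3).tolist())
    for t in('palette_grip','ball_center','cabinet','camera','lens','reflector','mallet','jar','bottle','brush','collar'):
        print(t,[(np.round(d['position']).tolist(),round(d['p'],2)) for d in models.find_in(n,t)[:2]])
s=telemetry.get_state();print(s['tcp_pos'],s['eef_rot'],s['time_s'],s['gripper_width'])
E
```

```text
top [[-0.014, -0.992, 0.123, 0.402], [-1.0, 0.011, -0.024, -0.005], [0.022, -0.123, -0.992, 1.171], [0.0, 0.0, 0.0, 1.0]]
palette_grip [([283.0, 203.0], 0.73)]
ball_center [([172.0, 251.0], 0.43)]
cabinet [([289.0, 138.0], 0.7), ([105.0, 180.0], 0.68)]
camera [([105.0, 176.0], 0.93), ([174.0, 250.0], 0.23)]
lens [([102.0, 179.0], 0.76), ([303.0, 172.0], 0.72)]
reflector [([174.0, 250.0], 0.29)]
mallet [([172.0, 251.0], 0.91), ([380.0, 160.0], 0.24)]
jar [([381.0, 203.0], 0.87)]
bottle [([381.0, 155.0], 0.61)]
brush [([382.0, 253.0], 0.66)]
collar [([215.0, 216.0], 0.65), ([107.0, 176.0], 0.5)]
side [[0.988, -0.1, 0.117, 0.316], [-0.154, -0.639, 0.753, -1.159], [-0.001, -0.762, -0.647, 1.092], [0.0, 0.0, 0.0, 1.0]]
palette_grip [([270.0, 228.0], 0.95), ([249.0, 192.0], 0.66)]
ball_center []
cabinet [([321.0, 210.0], 0.77)]
camera [([262.0, 137.0], 0.58)]
lens [([263.0, 137.0], 0.88)]
reflector [([285.0, 171.0], 0.72)]
mallet [([224.0, 174.0], 0.89), ([229.0, 304.0], 0.7)]
jar [([280.0, 295.0], 0.89)]
bottle [([326.0, 288.0], 0.82)]
brush [([227.0, 305.0], 0.95)]
collar [([252.0, 194.0], 0.48), ([264.0, 140.0], 0.42)]
[0.171451   0.65283781 0.20806729] [ 1.79999968e+02  8.16624906e-05 -1.47148829e+01] 1.2 0.0877310890973365
```

View pics/top0.png

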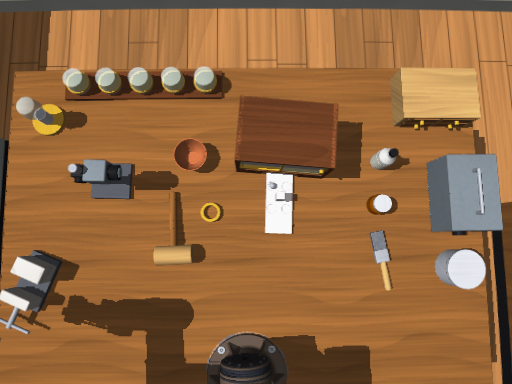

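View pics/side0.png

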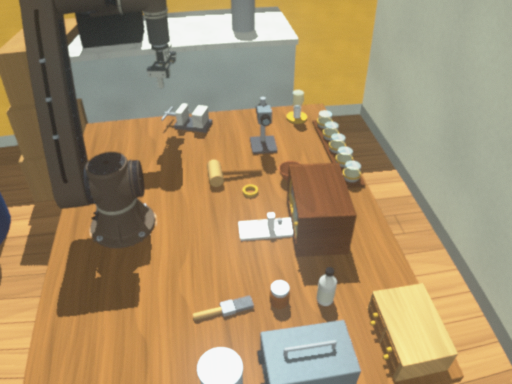

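Run:
```python
from h import *
t=cv2.imread('pics/top0.png');s=cv2.imread('pics/side0.png')
r=lambda i,x,y,w,h:cv2.resize(i[y:y+h,x:x+w],(400,300),interpolation=cv2.INTER_CUBIC)
o=np.vstack([np.hstack([r(t,230,150,100,75+0),r(t,50,130,100,75)]),np.hstack([r(s,230,180,100,75),r(s,225,85,100,75)])])
o[:300,:400]=cv2.resize(t[165:240,230:330],(400,300),interpolation=cv2.INTER_CUBIC)
cv2.imwrite('pics/crop0.png',o)
print(proj('top',[[.171,.653,.208]]),proj('side',[[.171,.653,.208]]))
g=tri([('top',(283,203)),('side',(270,228))]);print('grip',g)
print('lens',tri([('top',(102,179)),('side',(263,137))]))
```

```text
[[-19.0910777  333.38363271]] [[165.40416347  85.99688785]]
grip [ 0.50914051 -0.12037707  0.02359227]
lens [0.58054378 0.42697705 0.03547167]
```

View pics/crop0.png

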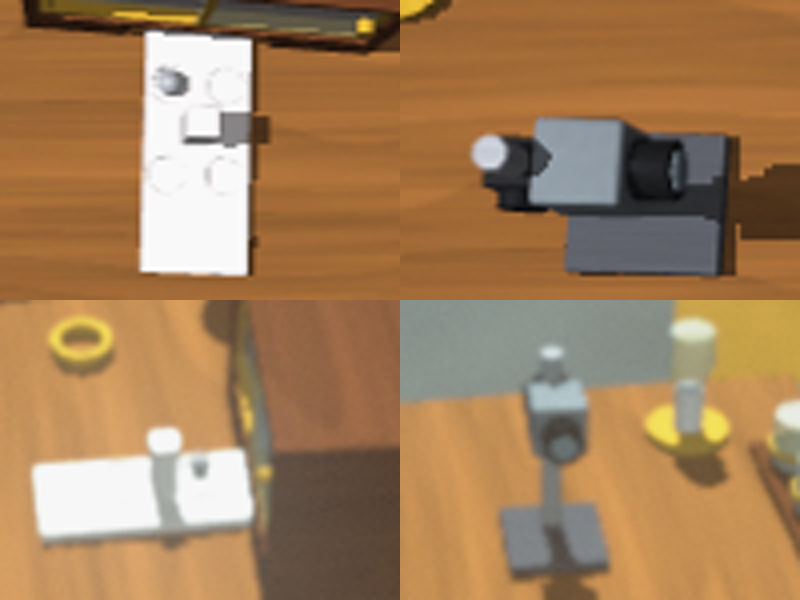

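Run:
```python
from h import *
P=lambda x,y,ox,oy,px=0,py=0:((x-px)/4+ox,(y-py)/4+oy)
print('grip top',onz('top',P(205,122,230,165),.072),tri([('top',P(205,122,230,165)),('side',P(164,440,230,180,0,300))]))
a=[onz('top',P(x,y,230,165),.012) for x,y in[(140,270),(250,273),(146,34),(252,38)]]
print('slab',np.round(a,4).tolist())
w=[onz('top',P(x,y,230,165),.012) for x,y in[(224,86),(167,175),(224,175)]]
print('wells',np.round(w,4).tolist())
print('ball',onz('top',P(171,81,230,165),.019),tri([('top',P(171,81,230,165)),('side',P(200,467,230,180,0,300))]))
print('slab side',[onz('side',P(x,y,230,180,0,300),.012).round(4).tolist() for x,y in[(33,465),(42,534),(252,521),(245,455)]])
lt=P(678,165,50,130,400,0);ls=P(565,440,225,85,400,300)
print('lens',onz('top',lt,.17),onz('side',ls,.17),tri([('top',lt),('side',ls)]))
print('base',[onz('top',P(x,y,50,130,400,0),.015).round(4).tolist() for x,y in[(568,272),(722,272),(735,135)]])
print('hous',[onz('top',P(x,y,50,130,400,0),.2).round(4).tolist() for x,y in[(540,118),(620,118),(617,205),(532,203)]])
print('cabtop',[onz('top',p,.18).round(4).tolist() for p in[(237,163),(333,169),(338,102),(240,97)]])
for n,p in dict(collar=(211,212),reflector=(191,155),mallethead=(173,255),mallettip=(172,193)).items(): print(n,onz('top',p,.03).round(3))
```

```text
grip top [ 0.52025745 -0.11024267  0.072     ] [ 0.52012199 -0.10995695  0.07517474]
slab [[0.4142, -0.0639, 0.012], [0.4107, -0.1477, 0.012], [0.5958, -0.0718, 0.012], [0.5918, -0.1541, 0.012]]
wells [[0.5545, -0.1313, 0.012], [0.4862, -0.0859, 0.012], [0.4857, -0.1297, 0.012]]
ball [ 0.55787977 -0.08991627  0.019     ] [ 0.5575772  -0.0899475   0.01803992]
slab side [[0.4124, -0.0585, 0.012], [0.41, -0.1431, 0.012], [0.5901, -0.156, 0.012], [0.6012, -0.0753, 0.012]]
lens [0.57979685 0.32969014 0.17      ] [0.58037901 0.34752537 0.17      ] [0.57690101 0.32510228 0.18377084]
base [[0.5253, 0.4634, 0.015], [0.524, 0.3453, 0.015], [0.6303, 0.3381, 0.015]]
hous [[0.6066, 0.4108, 0.2], [0.6059, 0.3585, 0.2], [0.5488, 0.3584, 0.2], [0.5507, 0.4136, 0.2]]
cabtop [[0.5968, 0.0158, 0.18], [0.5781, -0.24, 0.18], [0.7641, -0.2617, 0.18], [0.7794, 0.0062, 0.18]]
collar [0.477 0.098 0.03 ]
reflector [0.653 0.159 0.03 ]
mallethead [0.351 0.211 0.03 ]
mallettip [0.536 0.216 0.03 ]
```

```bash
python3 -m handwheel '[{"grip":-1,"travel":[0,1,0],"spin":-0.85},{"grip":-1,"travel":[0,1,0],"spin":-0.85},{"grip":-1,"travel":[0,1,0],"spin":-0.85},{"grip":-1,"travel":[0.5,1,0],"spin":0},{"grip":-1,"travel":[0.5,1,0],"spin":0},{"grip":-1,"travel":[0.5,1,0],"spin":0},{"grip":-1,"travel":[0.5,1,0],"spin":0},{"grip":-1,"travel":[0.5,1,0],"spin":0}]'
python3 -m handwheel '[{"grip":-1,"travel":[1,1,0],"spin":0},{"grip":-1,"travel":[1,1,0],"spin":0},{"grip":-1,"travel":[1,1,0],"spin":0},{"grip":-1,"travel":[1,1,0],"spin":0},{"grip":-1,"travel":[1,1,0],"spin":0},{"grip":-1,"travel":[1,1,0],"spin":0},{"grip":-1,"travel":[1,1,0],"spin":0},{"grip":-1,"travel":[1,1,0],"spin":0}]'
```

```text
time_s: 2.2
tcp_pos: [0.2164, 0.4512, 0.2082]
eef_rot: [-180.0, -0.0, -1.9]
contact_force: [-0.1, 0.6, 1.1]
gripper_width: 0.0878
gripper_force: 0.0
time_s: 3.2
tcp_pos: [0.4098, 0.2441, 0.2083]
eef_rot: [-180.0, -0.0, -2.0]
contact_force: [-0.1, 1.0, 0.7]
gripper_width: 0.0877
gripper_force: 0.0
```

```bash
python3 -m handwheel '[{"grip":-1,"travel":[0.35,1,0],"spin":0},{"grip":-1,"travel":[0.35,1,0],"spin":0},{"grip":-1,"travel":[0.35,1,0],"spin":0},{"grip":-1,"travel":[0.35,1,0],"spin":0},{"grip":-1,"travel":[0.35,1,0],"spin":0},{"grip":-1,"travel":[0.35,1,0],"spin":0},{"grip":-1,"travel":[0.35,1,0],"spin":0},{"grip":-1,"travel":[0.35,1,0],"spin":0}]'
python3 -m handwheel '[{"grip":-1,"travel":[0.35,1,0],"spin":0},{"grip":-1,"travel":[0.35,1,0],"spin":0},{"grip":-1,"travel":[0.35,1,0],"spin":0},{"grip":-1,"travel":[0.35,1,0],"spin":0},{"grip":-1,"travel":[0.35,1,0],"spin":0},{"grip":-1,"travel":[0.35,1,0],"spin":0},{"grip":-1,"travel":[0,0,1],"spin":0},{"grip":-1,"travel":[0,0,1],"spin":0}]'
python3 -m handwheel '[{"grip":-1,"travel":[0,0,1],"spin":0},{"grip":-1,"travel":[0,0,0.6],"spin":0},{"grip":-1,"travel":[0,0,0],"spin":0}]'
python3 - <<'E'
from h import *
cap('side','side1.png')
s=cv2.imread('pics/side1.png')[150:270,200:360]; cv2.imwrite('pics/s1.png',cv2.resize(s,(800,600),interpolation=cv2.INTER_CUBIC))
t=telemetry.get_state()['tcp_pos'];print(t,proj('side',[t]),proj('side',[[.521,-.11,.072]]))
E
```

```text
time_s: 4.2
tcp_pos: [0.4722, 0.0419, 0.2082]
eef_rot: [-180.0, -0.0, -2.0]
contact_force: [0.4, 0.3, -0.2]
gripper_width: 0.0878
gripper_force: 0.0
time_s: 5.2
tcp_pos: [0.5194, -0.1093, 0.1576]
eef_rot: [-180.0, -0.0, -2.0]
contact_force: [-0.1, 0.3, 0.7]
gripper_width: 0.0879
gripper_force: 0.0
time_s: 5.58
tcp_pos: [0.5188, -0.1088, 0.1173]
eef_rot: [180.0, 0.1, -2.0]
contact_force: [-0.7, -0.1, -0.5]
gripper_width: 0.0877
gripper_force: 0.0
[ 0.51958543 -0.10873406  0.11829153] [[270.94132863 205.4008217 ]] [[271.1804468 215.6651276]]
```

View pics/s1.png

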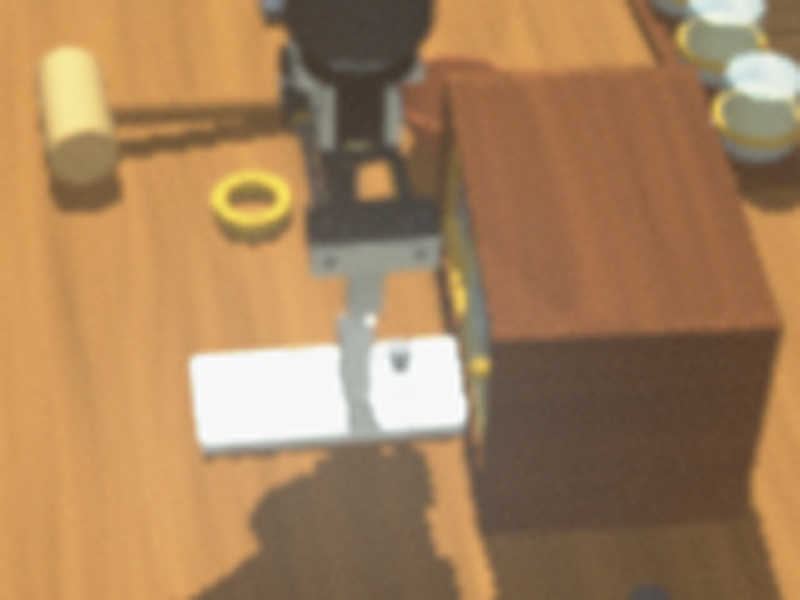

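The near finger (crop 355,330) covers the grip and lines up with it; ball at (400,358) is in its well. Descend and close.

```bash
python3 -m handwheel '[{"grip":-1,"travel":[0.05,0,0.8],"spin":0},{"grip":-1,"travel":[0,0,0.8],"spin":0},{"grip":-1,"travel":[0,0,0.8],"spin":0},{"grip":-1,"travel":[0,0,0.7],"spin":0},{"grip":-1,"travel":[0,0,0],"spin":0},{"grip":0,"travel":[0,0,0],"spin":0},{"grip":0.3,"travel":[0,0,0],"spin":0},{"grip":0.5,"travel":[0,0,0],"spin":0}]' 25
python3 -m handwheel '[{"grip":1,"travel":[0,0,0],"spin":0},{"grip":1,"travel":[0,0,0],"spin":0},{"grip":1,"travel":[0,0,0],"spin":0},{"grip":1,"travel":[0,0,0],"spin":0}]' 25
```

```text
time_s: 6.62
tcp_pos: [0.5212, -0.1086, 0.0413]
eef_rot: [-180.0, -0.1, -2.0]
contact_force: [0.3, 0.1, 0.1]
gripper_width: 0.0632
gripper_force: 0.0
time_s: 7.12
tcp_pos: [0.521, -0.1083, 0.0406]
eef_rot: [-180.0, -0.0, -2.0]
contact_force: [1.4, -0.4, -4.1]
gripper_width: 0.0238
gripper_force: 25.0
```

```bash
python3 -m handwheel '[{"grip":1,"travel":[0,0,-0.1],"spin":0},{"grip":1,"travel":[0,0,-0.1],"spin":0},{"grip":1,"travel":[-0.15,0,0],"spin":0},{"grip":1,"travel":[-0.3,0,0],"spin":0},{"grip":1,"travel":[-0.45,0,0],"spin":0},{"grip":1,"travel":[-0.5,0,0],"spin":0},{"grip":1,"travel":[-0.5,0,0],"spin":0},{"grip":1,"travel":[-0.4,0,0],"spin":0}]' 30
python3 -m handwheel '[{"grip":1,"travel":[-0.3,0,0],"spin":0},{"grip":1,"travel":[-0.2,0,0],"spin":0},{"grip":1,"travel":[-0.1,0,0],"spin":0},{"grip":1,"travel":[0,0,-0.1],"spin":0},{"grip":1,"travel":[0,0,-0.2],"spin":0},{"grip":1,"travel":[0,0,-0.1],"spin":0},{"grip":1,"travel":[0,0,0],"spin":0}]'
python3 - <<'E'
from h import *
a=cv2.imread('pics/side1.png')
for n in('side','top'): cap(n,n+'2.png')
s=cv2.imread('pics/side2.png')[150:270,200:360];t=cv2.imread('pics/top2.png')[150:270,200:360]
cv2.imwrite('pics/c2.png',np.hstack([cv2.resize(i,(400,300),interpolation=cv2.INTER_CUBIC) for i in(s,t)]))
E
```

```text
time_s: 8.12
tcp_pos: [0.4623, -0.1066, 0.0457]
eef_rot: [-180.0, -0.0, -2.0]
contact_force: [0.8, -0.2, -3.6]
gripper_width: 0.0237
gripper_force: 30.0
time_s: 9.0
tcp_pos: [0.4486, -0.1061, 0.0558]
eef_rot: [-180.0, -0.0, -2.0]
contact_force: [-0.6, -0.1, -5.6]
gripper_width: 0.0238
gripper_force: 30.0
```

View pics/c2.png

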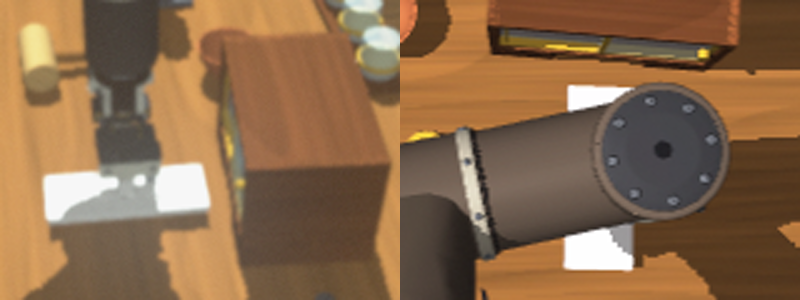

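Run:
```python
from h import *
o=[]
for n,x0,y0 in(('top',85,145),('side',235,95)):
    im=cv2.imread(f'pics/{n}0.png')[y0:y0+60,x0:x0+50]
    for ys in((),(.326,),(.338,)):
        b=cv2.resize(im,(266,300),fx=0,fy=0,interpolation=cv2.INTER_CUBIC); sc=np.array([266/50,5])
        for y in ys:
            t=np.linspace(0,6.3,40); P=np.c_[.579+.021*np.cos(t),0*t+y,.17+.021*np.sin(t)]
            q=((proj(n,P)-[x0,y0]+.5)*sc).astype(int); cv2.polylines(b,[q],False,(0,0,255),1)
            for z in(.199,.141):
                h=np.array([[.55,y+.03,z],[.608,y+.03,z],[.608,y+.088,z],[.55,y+.088,z]])
                q=((proj(n,h)-[x0,y0]+.5)*sc).astype(int); cv2.polylines(b,[q],True,(0,255,0),1)
        o.append(b)
cv2.imwrite('pics/ov.png',np.vstack([np.hstack(o[:3]),np.hstack(o[3:])]))
```

```text
(no output)
```

View pics/ov.png

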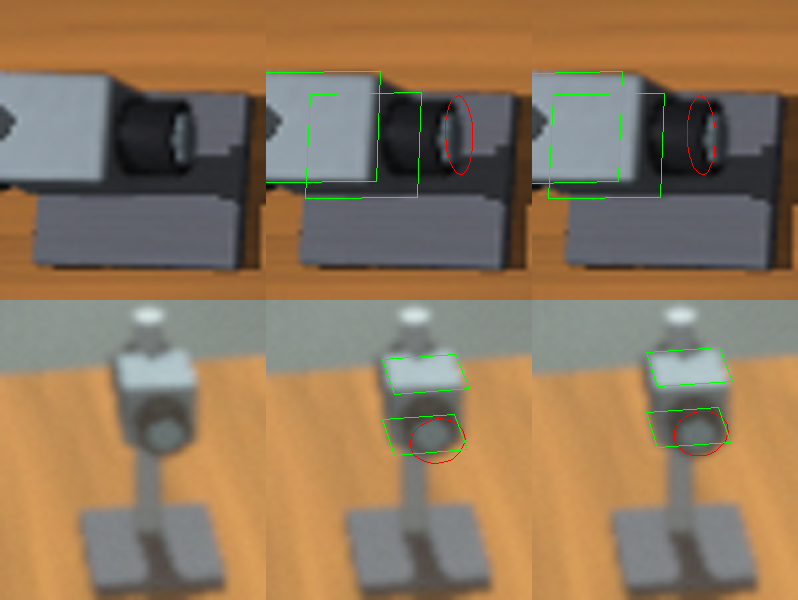

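```bash
python3 -m handwheel '[{"grip":1,"travel":[0,0,-0.2],"spin":0},{"grip":1,"travel":[0,-0.2,-0.4],"spin":0},{"grip":1,"travel":[0,-0.4,-0.6],"spin":0},{"grip":1,"travel":[0,-0.5,-0.6],"spin":0},{"grip":1,"travel":[0,-0.6,-0.6],"spin":0},{"grip":1,"travel":[0,-0.7,-0.6],"spin":0},{"grip":1,"travel":[0,-0.8,-0.6],"spin":0},{"grip":1,"travel":[0,-0.8,-0.6],"spin":0}]'
python3 -m handwheel '[{"grip":1,"travel":[0,-0.8,-0.5],"spin":0},{"grip":1,"travel":[0,-0.8,-0.4],"spin":0},{"grip":1,"travel":[0.1,-0.8,-0.2],"spin":0},{"grip":1,"travel":[0.2,-0.8,-0.1],"spin":0},{"grip":1,"travel":[0.3,-0.8,0],"spin":0},{"grip":1,"travel":[0.4,-0.8,0],"spin":0},{"grip":1,"travel":[0.4,-0.8,0],"spin":0},{"grip":1,"travel":[0.4,-0.8,0],"spin":0}]'
python3 -m handwheel '[{"grip":1,"travel":[0.4,-0.7,0],"spin":0},{"grip":1,"travel":[0.4,-0.5,0],"spin":0},{"grip":1,"travel":[0.3,-0.3,0],"spin":0},{"grip":1,"travel":[0.2,-0.1,0],"spin":0},{"grip":1,"travel":[0.1,0,0],"spin":0},{"grip":1,"travel":[0,0,0],"spin":0},{"grip":1,"travel":[0,0,0],"spin":0}]'
python3 - <<'E'
from h import *
o=[]
for n in('side','top'):
    cap(n,n+'3.png'); i=cv2.imread(f'pics/{n}3.png')
    s=telemetry.get_state()['tcp_pos'];c=proj(n,[s])[0].astype(int);x,y=c[0]-40,c[1]-25
    print(n,x,y,s,'well exp',proj(n,[s+[.0358,.0208,-.0216]]),'view',proj(n,[[.577,.213,.17]]),[(np.round(d['position'],1).tolist(),round(d['p'],2)) for d in models.find_in(n,'ball_center')[:2]])
    o.append(cv2.resize(i[y:y+60,x:x+80],(800,600),interpolation=cv2.INTER_CUBIC)[:,:])
cv2.imwrite('pics/c3.png',cv2.resize(np.hstack(o),(800,300)));cv2.imwrite('pics/c3s.png',o[0])
E
```

```text
time_s: 10.1
tcp_pos: [0.4516, -0.0053, 0.1618]
eef_rot: [-180.0, -0.0, -2.0]
contact_force: [0.6, 0.4, -3.9]
gripper_width: 0.0237
gripper_force: 30.0
time_s: 11.1
tcp_pos: [0.503, 0.1534, 0.1902]
eef_rot: [180.0, 0.0, -2.0]
contact_force: [0.6, -1.1, -4.0]
gripper_width: 0.0236
gripper_force: 30.0
time_s: 11.98
tcp_pos: [0.5383, 0.1906, 0.1907]
eef_rot: [-180.0, -0.0, -2.0]
contact_force: [0.2, -1.0, -4.1]
gripper_width: 0.0237
gripper_force: 30.0
side 222 112 [0.53834328 0.19068412 0.19075582] well exp [[270.56594353 138.51317685]] view [[271.23310098 138.05037481]] []
top 129 159 [0.53839659 0.19080604 0.19072761] well exp [[163.76198923 172.87410802]] view [[163.18612865 171.78822462]] []
```

View pics/c3.png

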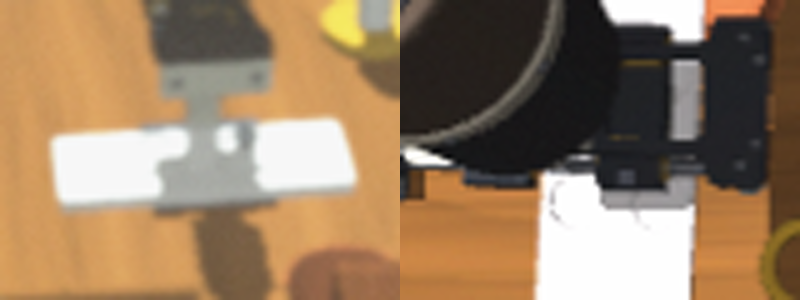

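View pics/c3s.png

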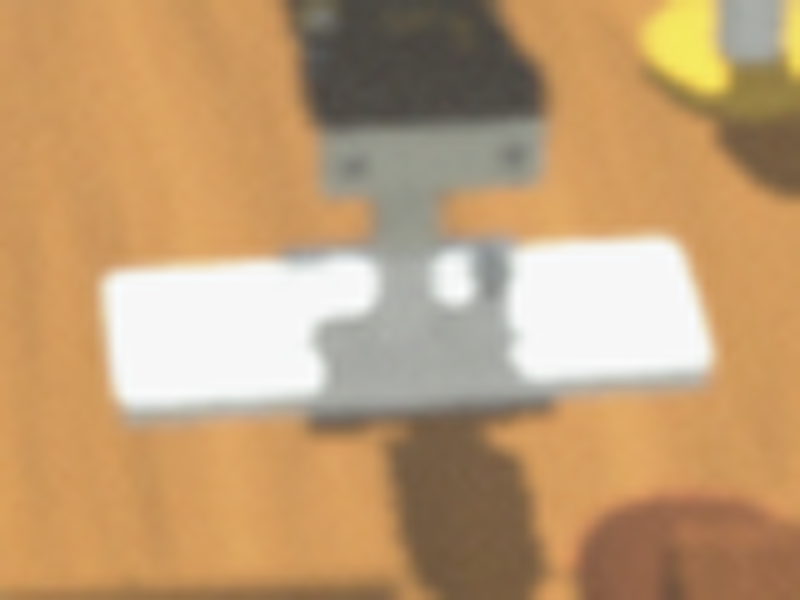

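Run:
```python
from h import *
z=.1907-.0406+.012
print([onz('side',(222+x/5-.5,112+y/5-.5),z).round(4).tolist() for x,y in[(52,137),(345,120),(357,181),(60,203)]])
print([onz('top',(129+(x-400)/5-.5,159+y/5-.5),z).round(4).tolist() for x,y in[(539,175),(694,212)]])
P=np.array([.5384,.1907,.1501]);c,s=np.cos(np.radians(2)),np.sin(np.radians(2))
R=np.array([[c,s,0],[-s,c,0],[0,0,1]])
q=np.array([[-.11,.04,.012],[.11,.04,.012],[.11,-.04,.012],[-.11,-.04,.012],[.035,.022,.019],[-.035,.022,.012]])
print((proj('side',P+q@R.T)-[222,112])*10+5)
```

```text
[[0.4281, 0.2427, 0.1621], [0.6569, 0.2311, 0.1621], [0.6482, 0.1479, 0.1621], [0.4247, 0.1539, 0.1621]]
[[0.5198, 0.2322, 0.1621], [0.4991, 0.1493, 0.1621]]
[[110.75861746 285.1856017 ]
 [674.40028254 247.42609646]
 [711.23781873 363.74750067]
 [126.27437204 404.40305754]
 [490.67400614 270.27973932]
 [309.45160721 297.70423604]]
```

Ball seen at crop (490,270), just where predicted, and the palette is level. A last small nudge of 3 mm, then settle.

```bash
python3 -m handwheel '[{"grip":1,"travel":[0.06,-0.04,-0.02],"spin":0},{"grip":1,"travel":[0.06,-0.04,-0.02],"spin":0},{"grip":1,"travel":[0,0,0],"spin":0},{"grip":1,"travel":[0,0,0],"spin":0},{"grip":1,"travel":[0,0,0],"spin":0},{"grip":1,"travel":[0,0,0],"spin":0},{"grip":1,"travel":[0,0,0],"spin":0},{"grip":1,"travel":[0,0,0],"spin":0}]'
python3 -c "
from plant import close_job
print(close_job())"
```

```text
time_s: 13.18
tcp_pos: [0.5416, 0.1928, 0.1916]
eef_rot: [-180.0, -0.0, -2.0]
contact_force: [-0.1, 0.8, -3.8]
gripper_width: 0.0236
gripper_force: 30.0
the job is handed in; nothing more can be done
None
```

The job is handed in at 13.2 s: the palette is held level and still with the ball in its well, by my estimate about 120 mm in front of the lens and within a few mm of its axis. The cabinet door and the other things were not touched.

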